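# Gauge the jack plungers and draw the over-bored one clear

### The arm

A 6-joint arm with a two-finger parallel gripper is mounted at the origin on the work surface. World frame = base frame: x ahead of the robot, y to its left, z up, the work surface at z = 0. Lengths are in mm, angles in rad, forces in N, time in s.
With the tool pointing down it reaches from about 350 to 875 mm from the base axis. Payload 4.2 kg.
Tool frame: the origin (TCP) lies at the very end of the fingers, on their centre line; the grasp point (between the pads) lies 19 mm behind it; z points along the fingers, y is the line along which they close (so a half turn about z gives the same grasp; the last joint's range is limited). The gripper opens to 85 mm and grips with 20 to 120 N. Pads are 22 mm wide; open, the fingers measure 114 mm over their backs; the gripper's body (76 mm by 85 mm) begins 54 mm behind the grasp point. The pads swing forward as they close: fully open they stand 13 mm farther back than shut.
Start: joints at [-0.848, 0.385, 0.008, 0, -1.194, -0.259], TCP at [279.605, -558.946, 231.312] pointing down, gripper open.
Joint ranges: [-3.14, 3.14], [-1.21, 2.06], [-1.07, 1.41], [-3.16, 2.05], [-2.99, -0.16], [-3.1, 3.1]. Speed limits (rad/s): [2.79, 2.79, 3.14, 3.14, 3.14, 3.14].

### API

Orientations are given as a unit quaternion [x, y, z, w].
In Python, from bench import arm, optics gives the robot as it stands. The module is installed in compiled form; this text tells all that it offers.
- The arm moves only by the tool step_arm, never from a script. Its argument "motion" is a list of rows, each an object with "dr": the turn, a rotation vector about the tool's x, y, z in units of 8 degrees (1.0 is 8 degrees), a list of three; "slide": the shift along the tool's x, y, z in mm, a list of three; "jaw": the finger opening in mm, from 0 to 85.4. A call has exactly 8 rows; each row is the pose to reach, as a shift and turn from the pose commanded when the call began, along the tool's axes at that moment; what a row does not reach only later rows make up. A row lasts 1/8 s, in which the tool goes at most 62.5 mm and 10.7 degrees, less where a joint would pass 70% of its speed; a pose out of reach is approached as far as the arm can. A call with a gripper value outside its range is refused whole. The fingers move at their own pace and stop on an object; the grip force is fixed at half the most. Time passes only in rows, so rows that repeat a pose let the fingers close, or fill a call up. It gives the time, the measured TCP pose, the force, the opening and the grip force at its end, in the units of the state.
- arm.read_state(): the state, without advancing time (a new reading comes with each control period).
- optics.get_image(name): name is "scene" or "top" or "wrist"; returns the picture (480x640x3 uint8, blue, green, red); there is no depth.
- optics.camera_info(name): a dict with "camera_matrix" (3x3 intrinsics, pixels), "k1" (the pictures are not rectified: a ray, as slopes to the right and down, at radius r is drawn at 1 + k1 r^2 times it, then the intrinsics apply), "view" (4x4, takes a point from world to camera coordinates); the wrist camera has in their place "T_tool_cam" (4x4, takes a point from camera to tool coordinates, whose origin is the TCP and whose axes are the flange's). Camera axes: x right, y up, looking along -z (the intrinsics and any distortion apply to the point x, -y, -z); pixel columns grow to the right and rows downward; lengths in mm; the calibration is good to about 2 mm. A picture is of the moment at which its call begins: read the wrist's pose just before it. camera_info takes no time and is no camera call.
- arm.job_done(): hands the job in; it is judged then, once.
The state is a dict: "clock": time; "joints": joint angles; "joint_vel": joint speeds; "joint_efforts": joint torques, N m; "position": TCP position; "ee_rot": TCP orientation; "contact_force": force on the tool from outside, world axes, zero at the start; "wrist_torque": the same for the moment, N m; "gripper_width": finger opening in mm; "grasp_force": force on a finger pad.
Only numpy, scipy, OpenCV 4.12 (cv2) and the standard library are available. Lean on these libraries where they do the work, as an engineer would, in place of code of your own. Each camera call takes 0.05 s, during which the arm holds its last target. There are 200 camera calls.

### The job

One of the three touching steel plungers has been bored too deep. Pick the depth rod out of its stand and lower it into the bores until it bottoms to find which one, then, with the rod still in that bore, slide that plunger out of the cluster until a gap of at least 30 mm separates it from the other two, and leave it upright on the mat with the rod standing in its bore, bottomed, to mark it. Don't touch the plungers with the gripper or lift them, and leave the other two plungers and everything else where they stand.

Things in the scene. Friction and masses are not known exactly. Their poses are not given: they have to be found in the camera images.
- plunger_1_mouth (a point): One of three outwardly identical bright steel plungers, upright cylinders 40 mm in diameter and 55 mm tall, standing on the black mat in a touching triangle (centres about 40 mm apart). This point is the centre of its top face, in the mouth of its bore, 55 mm above its foot; its z axis is up. In the top is a central blind bore 16 mm in diameter: 26 mm deep in two of them, 38 mm deep in one; which one is not known beforehand. Each weighs about 0.4 kg.
- plunger_2_mouth (a point): One of three outwardly identical bright steel plungers, upright cylinders 40 mm in diameter and 55 mm tall, standing on the black mat in a touching triangle (centres about 40 mm apart). This point is the centre of its top face, in the mouth of its bore, 55 mm above its foot; its z axis is up. In the top is a central blind bore 16 mm in diameter: 26 mm deep in two of them, 38 mm deep in one; which one is not known beforehand. Each weighs about 0.4 kg.
- plunger_3_mouth (a point): One of three outwardly identical bright steel plungers, upright cylinders 40 mm in diameter and 55 mm tall, standing on the black mat in a touching triangle (centres about 40 mm apart). This point is the centre of its top face, in the mouth of its bore, 55 mm above its foot; its z axis is up. In the top is a central blind bore 16 mm in diameter: 26 mm deep in two of them, 38 mm deep in one; which one is not known beforehand. Each weighs about 0.4 kg.
- rod_grip (a point): Depth rod, 100 mm long overall, 90 g, upright in its stand at the start. This point is the centre of its orange square grip (18 mm by 18 mm, 50 mm tall, faces square to its x and y axes), 75 mm above the rod's tip. Below the grip is a brass collar 22 mm in diameter and 4 mm thick, its underside 46 mm above the tip; below that a plain brass stem 9 mm in diameter. z points up along the rod. The grip can be held anywhere along its height.
- rod_tip (a point): The free lower end of the depth rod's brass stem, 75 mm below the grip's centre; z points up along the rod. In the stand it is hidden in the hole, 46 mm below the stand's top.
- stand: Blue steel block with a yellow band, fixed to the bench, 60 by 60 by 60 mm, origin at the centre of its underside. The rod hangs by its collar in a 13 mm hole, 52 mm deep, in the middle of its top; a straight lift of 50 mm frees it.
- mat: Black rubber bench mat, fixed, 240 mm (its x) by 260 mm (its y), 4 mm thick, origin at the centre of its underside. The cluster stands at its middle.
- bearing: Dark steel bearing ring lying near a corner of the mat, outside diameter 52 mm, 15 mm tall, origin at its underside. Leave it alone.
- socket: Grey wrench socket standing near another corner of the mat, 28 mm in diameter, 38 mm tall, origin at its underside. Leave it alone.
- spray: Red-labelled can, 54 mm in diameter, 170 mm tall, to the right of the mat, origin at its underside. Leave it alone.
- jar: Screw-top jar, 72 mm in diameter, 90 mm tall, to the right of the mat, origin at its underside. Leave it alone.
- wrench: Wrench lying on the bench beyond the mat and the stand. Leave it alone.
- driver: Screwdriver lying on the bench to the left of the stand. Leave it alone.
Things that resemble listed ones, but are neither listed nor needed, are in the scene too. Leave any brown look-alike of the part that bears plunger_3_mouth alone. Of the things that look like the part that bears rod_grip, the smaller one is meant.

How it is judged (in metres and radians):
On the way, in this order (a step that is already met when the one before it is completed fails the run):
1. the rod is bottomed in the over-bored plunger (its tip deeper than any good bore allows) while that still stands in the cluster (((horizontal distance between rod_tip and plunger_1_mouth below 0.008 m and z of rod_tip in the frame of plunger_1 below 0.02 m and distance of plunger_1_mouth from where it was at the start of the episode below 0.008 m) or (horizontal distance between rod_tip and plunger_2_mouth below 0.008 m and z of rod_tip in the frame of plunger_2 below 0.02 m and distance of plunger_2_mouth from where it was at the start of the episode below 0.008 m) or (horizontal distance between rod_tip and plunger_3_mouth below 0.008 m and z of rod_tip in the frame of plunger_3 below 0.02 m and distance of plunger_3_mouth from where it was at the start of the episode below 0.008 m))), for 0.1 s.
2. with the rod in its bore, a plunger is clear of the other two (((horizontal distance between rod_tip and plunger_1_mouth below 0.008 m and z of rod_tip in the frame of plunger_1 below 0.05 m and horizontal distance between plunger_1_mouth and plunger_2_mouth above 0.068 m and horizontal distance between plunger_1_mouth and plunger_3_mouth above 0.068 m) or (horizontal distance between rod_tip and plunger_2_mouth below 0.008 m and z of rod_tip in the frame of plunger_2 below 0.05 m and horizontal distance between plunger_2_mouth and plunger_1_mouth above 0.068 m and horizontal distance between plunger_2_mouth and plunger_3_mouth above 0.068 m) or (horizontal distance between rod_tip and plunger_3_mouth below 0.008 m and z of rod_tip in the frame of plunger_3 below 0.05 m and horizontal distance between plunger_3_mouth and plunger_1_mouth above 0.068 m and horizontal distance between plunger_3_mouth and plunger_2_mouth above 0.068 m))), for 0.1 s.
At the end, for the whole second after the job is handed in: The over-bored plunger stands upright on the mat (its centre over the mat), its centre more than 68 mm from both others (about 30 mm of clear gap); the rod stands in its bore within 5 mm of the bottom, leaning less than 0.3 rad; the other two have moved less than 5 mm; all is at rest and released (((horizontal distance between plunger_1_mouth and plunger_2_mouth above 0.068 m and horizontal distance between plunger_1_mouth and plunger_3_mouth above 0.068 m and distance of each of plunger_2_mouth, plunger_3_mouth from where it was at the start of the episode below 0.005 m and horizontal distance between rod_tip and plunger_1_mouth below 0.008 m and z of rod_tip in the frame of plunger_1 below 0.022 m and angle between plunger_1_mouth's own z axis and vertical below 0.05 rad and x of plunger_1_mouth in the frame of mat between -0.12 and 0.12 m and y of plunger_1_mouth in the frame of mat between -0.13 and 0.13 m and height (world z) of plunger_1_mouth between 0.056 and 0.062 m and linear speed of plunger_1 below 0.01 m/s) or (horizontal distance between plunger_2_mouth and plunger_1_mouth above 0.068 m and horizontal distance between plunger_2_mouth and plunger_3_mouth above 0.068 m and distance of each of plunger_1_mouth, plunger_3_mouth from where it was at the start of the episode below 0.005 m and horizontal distance between rod_tip and plunger_2_mouth below 0.008 m and z of rod_tip in the frame of plunger_2 below 0.022 m and angle between plunger_2_mouth's own z axis and vertical below 0.05 rad and x of plunger_2_mouth in the frame of mat between -0.12 and 0.12 m and y of plunger_2_mouth in the frame of mat between -0.13 and 0.13 m and height (world z) of plunger_2_mouth between 0.056 and 0.062 m and linear speed of plunger_2 below 0.01 m/s) or (horizontal distance between plunger_3_mouth and plunger_1_mouth above 0.068 m and horizontal distance between plunger_3_mouth and plunger_2_mouth above 0.068 m and distance of each of plunger_1_mouth, plunger_2_mouth from where it was at the start of the episode below 0.005 m and horizontal distance between rod_tip and plunger_3_mouth below 0.008 m and z of rod_tip in the frame of plunger_3 below 0.022 m and angle between plunger_3_mouth's own z axis and vertical below 0.05 rad and x of plunger_3_mouth in the frame of mat between -0.12 and 0.12 m and y of plunger_3_mouth in the frame of mat between -0.13 and 0.13 m and height (world z) of plunger_3_mouth between 0.056 and 0.062 m and linear speed of plunger_3 below 0.01 m/s)) and angle between rod_tip's own z axis and vertical below 0.3 rad and linear speed of rod below 0.02 m/s); the robot touches nothing.
It fails at once if the gripper touches a plunger (contact force between the fingers and plunger_1 above 1 N or contact force between the fingers and plunger_2 above 1 N or contact force between the fingers and plunger_3 above 1 N).
It fails at once if a plunger is lifted off the mat or tipped over (height (world z) of any of plunger_1_mouth, plunger_2_mouth, plunger_3_mouth above 0.067 m or angle between any of plunger_1_mouth, plunger_2_mouth, plunger_3_mouth's own z axis and vertical above 0.25 rad).
It fails at once if more than one plunger is shifted by over 5 mm (distance of each of plunger_1_mouth, plunger_2_mouth from where it was at the start of the episode above 0.005 m or distance of each of plunger_1_mouth, plunger_3_mouth from where it was at the start of the episode above 0.005 m or distance of each of plunger_2_mouth, plunger_3_mouth from where it was at the start of the episode above 0.005 m).
It fails at once if a bystander (bearing, socket, can, jar, wrench, screwdriver) is shifted by more than 10 to 20 mm (distance of any of bearing, socket from where it was at the start of the episode above 0.01 m or distance of any of spray, jar, wrench, driver from where it was at the start of the episode above 0.02 m).
It also fails if it takes over 54 s, if anything falls off the work surface, if the arm or the gripper's body presses on something with over 40 N, if the wrist force passes 120 N, or if a joint passes its speed limit or range.

## Working session

There is one attempt and no reset: what is moved stays moved. The work goes in short steps, Python scripts to look and compute and a tool call to move; the robot and the scene stay as the last step left them, time stands still between calls to the robot, and variables do not carry over. Pictures are saved under pics/ and viewed, at most 12 in all, crops included, and the job is handed in when it is done.

Besides the shell and the picture viewer there is one more tool, called after "Emit:" in YAML: its name, and indented under it one key for each argument. step_arm: Moves the arm, as the interface text tells. Its arguments: {"type":"object","properties":{"motion":{"type":"array","items":{"type":"object","properties":{"dr":{"type":"array","items":{"type":"number"}},"slide":{"type":"array","items":{"type":"number"}},"jaw":{"type":"number"}}}}},"required":["motion"]}

```bash
mkdir -p pics
cat > h.py <<'E'
import numpy as np, cv2
from bench import arm, optics
from scipy.spatial.transform import Rotation as R
def snap(n,f):
    im=np.array(optics.get_image(n)); cv2.imwrite('pics/'+f,im); return im
def ray(name,uv,st=None):
    ci=optics.camera_info(name); K=np.array(ci['camera_matrix'])
    d=np.array([[ (uv[0]-K[0,2])/K[0,0],(uv[1]-K[1,2])/K[1,1]]])[0]
    k=ci['k1']; s=d.copy()
    for _ in range(30): s=d/(1+k*(s@s))
    v=np.array([s[0],-s[1],-1.])
    if 'view' in ci:
        T=np.linalg.inv(np.array(ci['view']))
    else:
        st=st or arm.read_state(); W=np.eye(4); W[:3,:3]=R.from_quat(st['ee_rot']).as_matrix(); W[:3,3]=st['position']
        T=W@np.array(ci['T_tool_cam'])
    return T[:3,3],T[:3,:3]@v
def onz(name,uv,z,st=None):
    o,d=ray(name,uv,st); return o+d*(z-o[2])/d[2]
E
python3 - <<'E'
from h import *
a=snap('scene','s0.png');b=snap('top','t0.png')
s=arm.read_state();print(s)
for n in('scene','top'):print(optics.camera_info(n))
print(optics.camera_info('wrist'))
E
```

```text
{'clock': 0.1, 'joints': array([-8.48355736e-01,  3.85492363e-01,  6.75905103e-03, -4.41660257e-04,
       -1.19399316e+00, -2.58557787e-01]), 'joint_vel': array([-8.70686792e-05, -1.14928238e-03,  3.06562109e-03,  2.45257482e-03,
        5.27586445e-04, -2.06011222e-04]), 'joint_efforts': array([-4.38848647e-04, -3.93320417e+01,  1.88930404e+01,  4.19798568e+00,
       -2.62975249e-03,  6.05823061e-06]), 'position': array([ 279.40031321, -558.48822822,  230.32096542]), 'ee_rot': array([-2.29787986e-01,  9.73240211e-01,  9.47980255e-04, -2.73554820e-04]), 'contact_force': array([-0.24080417, -0.10853279,  0.8743285 ]), 'wrist_torque': array([0.04239558, 0.00374102, 0.00682342]), 'grasp_force': 0.0, 'gripper_width': 85.7661832050596}
{'camera_matrix': array([[589.83366846,   0.        , 312.25082376],
       [  0.        , 589.83366846, 234.15261346],
       [  0.        ,   0.        ,   1.        ]]), 'k1': 0.03812532309663199, 'view': array([[-7.28900026e-01,  6.84477321e-01,  1.39838723e-02,
         4.10298574e+02],
       [-4.25615560e-01, -4.69047867e-01,  7.73851079e-01,
     
[... 601 characters left out ...]
4457745e-02,  9.79785991e-01,
        -1.09001804e+03],
       [ 0.00000000e+00,  0.00000000e+00,  0.00000000e+00,
         1.00000000e+00]])}
{'camera_matrix': array([[398.41049692,   0.        , 318.77207155],
       [  0.        , 398.41049692, 240.41128782],
       [  0.        ,   0.        ,   1.        ]]), 'k1': -0.008034128013993882, 'T_tool_cam': array([[-3.93173335e-04,  9.52384629e-01,  3.04898942e-01,
         7.88542842e+01],
       [ 9.99999866e-01,  2.71931134e-04,  4.40113863e-04,
         9.66343385e-01],
       [ 3.36246163e-04,  3.04899074e-01, -9.52384608e-01,
        -1.42120052e+02],
       [ 0.00000000e+00,  0.00000000e+00,  0.00000000e+00,
         1.00000000e+00]])}
```

View pics/s0.png

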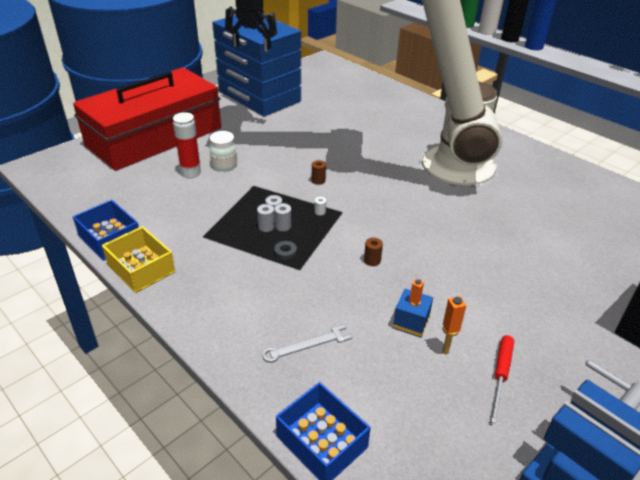

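View pics/t0.png

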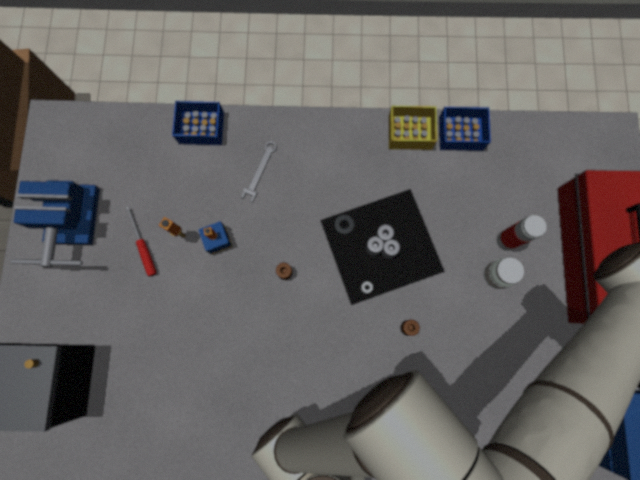

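Rod candidates: the orange grip in the blue stand at scene (417,290) / top (212,232), and a larger free-standing look-alike at scene (455,315) / top (172,227). I choose the smaller one, in the stand. The plungers are bright rings at top (386,231), (375,244) and (391,247). The brown look-alikes are at top (284,270) and (411,327).

Run:
```python
from h import *
im=cv2.imread('pics/t0.png')
hsv=cv2.cvtColor(im,cv2.COLOR_BGR2HSV)
for n,uv,z in (('stand',(215,237),60),('rodtop',(211,231),114),('big',(167,222),120),('p1',(386,231),59),('p2',(375,244),59),('p3',(391,247),59),('spray',(530,228),170),('jar',(507,273),90),('bearing',(344,224),19),('socket',(367,288),42)):
    print(n,onz('top',uv,z).round(1))
print([onz('top',uv,4).round(0)[:2].tolist() for uv in((411,189),(321,220),(352,304),(443,271))])
s=cv2.imread('pics/s0.png')
c1=cv2.resize(s[260:350,370:490],None,fx=4,fy=4,interpolation=cv2.INTER_CUBIC)[:, :400]
c2=cv2.resize(im[200:290,140:240],None,fx=4,fy=4,interpolation=cv2.INTER_CUBIC)
cv2.imwrite('pics/c0.png',np.hstack([c1,c2]))
s=arm.read_state();r=R.from_quat(s['ee_rot']).as_matrix();print(r.round(3))
p=onz('top',(211,231),114);t=np.array([p[0],p[1],260]);print('slide',(r.T@(t-s['position'])).round(1))
```

```text
stand [558.5 286.6  60. ]
rodtop [561.8 283.8 114. ]
big [579.9 389.6 120. ]
p1 [ 585.3 -144.6   59. ]
p2 [ 551.1 -116.9   59. ]
p3 [ 544.4 -157.    59. ]
spray [ 574.8 -455.3  170. ]
jar [ 482. -430.   90.]
bearing [610.6 -39.8  19. ]
socket [441.7 -99.2  42. ]
[[716.0, -219.0], [624.0, 21.0], [404.0, -64.0], [495.0, -300.0]]
[[-0.894 -0.447 -0.001]
 [-0.447  0.894  0.002]
 [ 0.     0.002 -1.   ]]
slide [-629.3  627.1  -28.5]
```

View pics/c0.png

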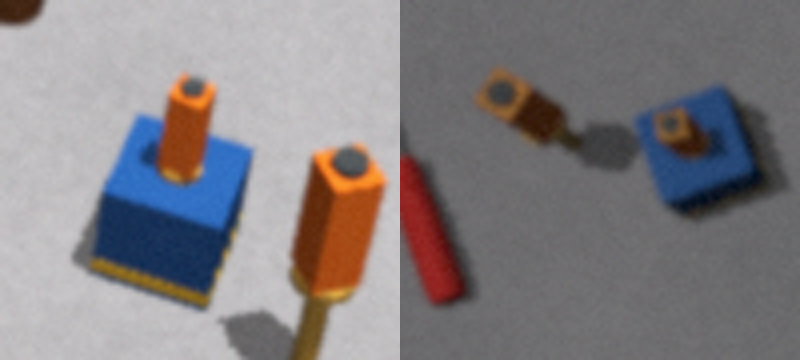

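The crop shows the small orange-grip rod hanging in the blue stand (left), with the bigger look-alike beside it, so the choice holds. Moving above the stand.

Emit:
step_arm:
  motion:
    - {"dr": [0,0,0],"slide": [-43,43,-4],"jaw": 85}
    - {"dr": [0,0,0],"slide": [-86,86,-8],"jaw": 85}
    - {"dr": [0,0,0],"slide": [-129,129,-12],"jaw": 85}
    - {"dr": [0,0,0],"slide": [-172,172,-16],"jaw": 85}
    - {"dr": [0,0,0],"slide": [-215,215,-20],"jaw": 85}
    - {"dr": [0,0,0],"slide": [-258,258,-24],"jaw": 85}
    - {"dr": [0,0,0],"slide": [-301,301,-28],"jaw": 85}
    - {"dr": [0,0,0],"slide": [-344,344,-28],"jaw": 85}

```text
clock: 1.1
position: [433.6, -95.4, 259.6]
ee_rot: [-0.23, 0.973, -0.0, 0.0]
contact_force: [1.2, -0.7, -0.0]
gripper_width: 85.2
grasp_force: 0.0
```

Run:
```python
from h import *
s=arm.read_state();r=R.from_quat(s['ee_rot']).as_matrix();print(s['clock'],s['position'],r.round(3))
im=snap('wrist','w0.png')
s=arm.read_state();print((r.T@(np.array([562,284,250])-s['position'])).round(1))
```

```text
1.1 [433.58679633 -95.42429434 259.63248327] [[-0.894 -0.447  0.001]
 [-0.447  0.894  0.   ]
 [-0.001 -0.    -1.   ]]
[-280.5  278.6    9.6]
```

Emit:
step_arm:
  motion:
    - {"dr": [0,0,0],"slide": [-42,42,1],"jaw": 85}
    - {"dr": [0,0,0],"slide": [-84,84,2],"jaw": 85}
    - {"dr": [0,0,0],"slide": [-126,126,3],"jaw": 85}
    - {"dr": [0,0,0],"slide": [-168,168,4],"jaw": 85}
    - {"dr": [0,0,0],"slide": [-210,209,5],"jaw": 85}
    - {"dr": [0,0,0],"slide": [-250,248,6],"jaw": 85}
    - {"dr": [0,0,0],"slide": [-280,278,8],"jaw": 85}
    - {"dr": [0,0,0],"slide": [-280,278,10],"jaw": 85}

```text
clock: 2.15
position: [559.5, 278.8, 247.3]
ee_rot: [-0.231, 0.973, -0.0, -0.001]
contact_force: [-0.3, -0.6, -0.2]
gripper_width: 84.9
grasp_force: 0.0
```

Run:
```python
from h import *
s=arm.read_state();print(s['clock'],s['position'])
im=snap('wrist','w1.png')
hsv=cv2.cvtColor(im,cv2.COLOR_BGR2HSV)
m=cv2.inRange(hsv,(5,120,60),(22,255,255))
cs,_=cv2.findContours(m,cv2.RETR_EXTERNAL,cv2.CHAIN_APPROX_SIMPLE)
for c in cs:
    if cv2.contourArea(c)>80: print(cv2.contourArea(c),cv2.boundingRect(c))
```

```text
2.15 [559.54998303 278.82957029 247.29944003]
2095.5 (400, 247, 69, 85)
947.0 (319, 207, 28, 43)
1942.0 (141, 0, 52, 47)
```

View pics/w1.png

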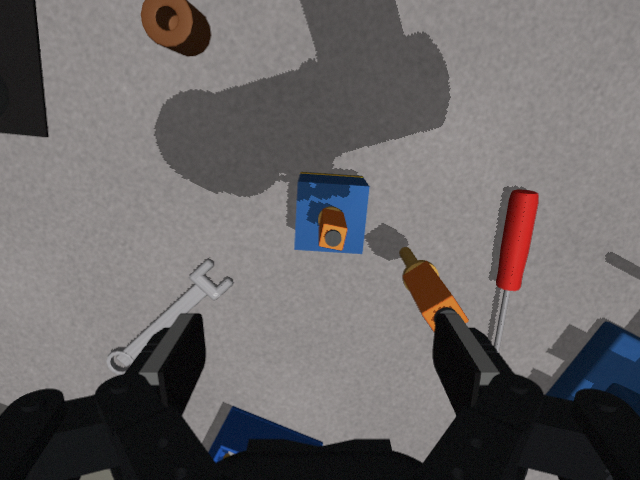

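The wrist view shows the rod's top at (332,237) in the blue stand, with the big look-alike to its right at (440,300). Measuring position and yaw.

Run:
```python
from h import *
s=arm.read_state();r=R.from_quat(s['ee_rot']).as_matrix()
im=cv2.imread('pics/w1.png');hsv=cv2.cvtColor(im,cv2.COLOR_BGR2HSV)
b=cv2.inRange(hsv,(90,100,110),(125,255,255));b[:160]=0;b[265:]=0;b[:,:280]=0;b[:,380:]=0
def yaw(pts): 
    e=[pts[(i+1)%4]-pts[i] for i in range(4)]; a=[np.degrees(np.arctan2(v[1],v[0]))%90 for v in e]; return np.round(a,1),[round(float(np.hypot(*v[:2])),1) for v in e]
# stand top, hand corners; grip top: bright orange mask + marker, min area rect
for n,pts,z in(('stand',[(299,181),(369,187),(363,254),(295,249)],60),):
    P=[onz('wrist',p,z,s)[:2] for p in pts];print(n,np.mean(P,0),yaw(P))
v=hsv[...,2].copy();print(hsv[228:252:4,316:352:4,2])
m=cv2.inRange(hsv,(5,120,170),(22,255,255));k=np.zeros_like(m);k[200:255,310:355]=m[200:255,310:355]
c=cv2.convexHull(np.argwhere(k)[:,::-1].astype(np.float32).reshape(-1,1,2));rect=cv2.minAreaRect(c);print(rect)
P=[onz('wrist',p,114,s)[:2] for p in cv2.boxPoints(rect)];print('grip',np.mean(P,0),yaw(P))
cen=np.mean(P,0)
print('tool yaw y',np.degrees(np.arctan2(r[1,1],r[0,1])))
print('big base',onz('wrist',(405,248),10,s),'slide to cen',r.T@(np.array([*cen,250])-s['position']))
```

```text
stand [559.55541297 290.54586576] (array([21.7, 23.7, 22.2, 22.4]), [58.4, 59.3, 59.8, 59.7])
[[152  74 207 206 201 207 206 206 146]
 [150  74 206  66  85  81 195 206 158]
 [149 106 125  83  85  83  84 206 156]
 [150 182 186  81  84  82  83 155 153]
 [149 206 206  92  83  83 206 135 152]
 [151 150 152 120 197 204 206 151 151]]
((332.55767822265625, 236.7115478515625), (24.122283935546875, 22.749469757080078), 11.309932708740234)
grip [559.63648017 289.63190357] (array([15.9, 15. , 16.9, 14.7]), [17.1, 17.4, 17.2, 17.7])
tool yaw y 116.6492667400758
big base [564.27731586 377.7641781   10.        ] slide to cen [-6.16874325 10.78198336 -2.64131836]
```

Emit:
step_arm:
  motion:
    - {"dr": [0,0,0.6],"slide": [-3,5,20],"jaw": 60}
    - {"dr": [0,0,1.3],"slide": [-5,8,50],"jaw": 60}
    - {"dr": [0,0,1.3],"slide": [-5,8,80],"jaw": 60}
    - {"dr": [0,0,1.3],"slide": [-5,8,100],"jaw": 60}
    - {"dr": [0,0,1.3],"slide": [-5,8,100],"jaw": 60}
    - {"dr": [0,0,1.3],"slide": [-5,8,100],"jaw": 60}
    - {"dr": [0,0,1.3],"slide": [-5,8,100],"jaw": 60}
    - {"dr": [0,0,1.3],"slide": [-5,8,100],"jaw": 60}

```text
clock: 3.2
position: [560.6, 286.0, 150.3]
ee_rot: [-0.141, 0.99, 0.0, 0.001]
contact_force: [-0.4, 0.2, -0.2]
gripper_width: 60.2
grasp_force: 0.0
```

Run:
```python
from h import *
s=arm.read_state();r=R.from_quat(s['ee_rot']).as_matrix();print(s['clock'],s['position'],s['gripper_width'],s['contact_force'])
im=snap('wrist','w2.png')
hsv=cv2.cvtColor(im,cv2.COLOR_BGR2HSV)
m=cv2.inRange(hsv,(5,120,170),(22,255,255))
cs,_=cv2.findContours(m,cv2.RETR_EXTERNAL,cv2.CHAIN_APPROX_NONE)
for c in cs:
    if cv2.contourArea(c)>150:
        rect=cv2.minAreaRect(c);P=np.array([onz('wrist',p,114,s) for p in cv2.boxPoints(rect)]);cen=P.mean(0)
        e=P[1]-P[0];print(rect,cen.round(1),np.degrees(np.arctan2(e[1],e[0]))%90,'slide',(r.T@(cen-s['position'])).round(1))
print(np.degrees(np.arctan2(r[1,1],r[0,1])))
```

```text
3.2 [560.60871211 286.03855462 150.27049247] 60.24939179068133 [-0.42906018  0.21126475 -0.1577402 ]
((520.5, 363.0), (30.0, 67.0), 90.0) [574.9 400.9 114. ] 15.994540178321941 slide [-45.7 106.4  36.4]
106.17303209362342
```

View pics/w2.png

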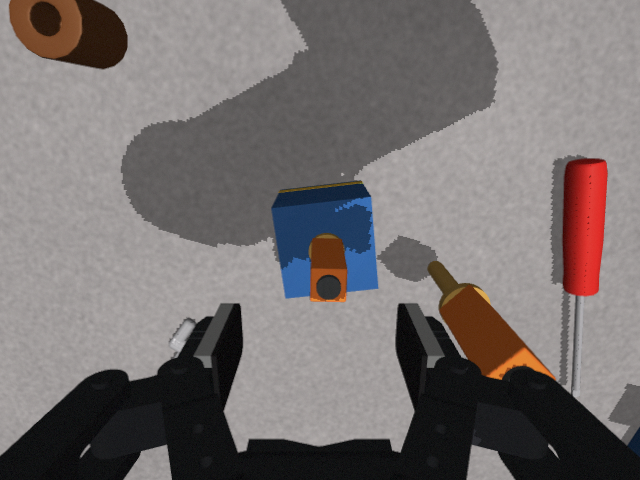

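The grip's top face is square with the image at about (310–347, 269–301), centre (328,285).

Run:
```python
from h import *
s=arm.read_state();r=R.from_quat(s['ee_rot']).as_matrix()
cen=onz('wrist',(328.3,285),114,s);t=cen.copy();t[2]=80;print(cen,(r.T@(t-s['position'])).round(1))
```

```text
[559.86828121 291.46939235 114.        ] [-0.8  5.4 70.1]
```

Emit:
step_arm:
  motion:
    - {"dr": [0,0,0],"slide": [-1,5,15],"jaw": 60}
    - {"dr": [0,0,0],"slide": [-1,5,40],"jaw": 60}
    - {"dr": [0,0,0],"slide": [-1,5,62],"jaw": 60}
    - {"dr": [0,0,0],"slide": [-1,5,70],"jaw": 60}
    - {"dr": [0,0,0],"slide": [-1,5,70],"jaw": 30}
    - {"dr": [0,0,0],"slide": [-1,5,70],"jaw": 10}
    - {"dr": [0,0,0],"slide": [-1,5,70],"jaw": 10}
    - {"dr": [0,0,0],"slide": [-1,5,70],"jaw": 10}

```text
clock: 4.25
position: [560.5, 291.5, 80.4]
ee_rot: [-0.141, 0.99, 0.001, 0.001]
contact_force: [0.2, -0.5, 2.6]
gripper_width: 17.1
grasp_force: 58.6
```

Gripped at 17.1 mm. Lifting straight up, then carrying toward the cluster.

Emit:
step_arm:
  motion:
    - {"dr": [0,0,0],"slide": [0,0,-20],"jaw": 10}
    - {"dr": [0,0,0],"slide": [0,0,-50],"jaw": 10}
    - {"dr": [0,0,0],"slide": [0,0,-80],"jaw": 10}
    - {"dr": [0,0,0],"slide": [0,0,-105],"jaw": 10}
    - {"dr": [0,0,0],"slide": [8,-29,-110],"jaw": 10}
    - {"dr": [0,0,0],"slide": [22,-77,-110],"jaw": 10}
    - {"dr": [0,0,0],"slide": [38,-130,-110],"jaw": 10}
    - {"dr": [0,0,0],"slide": [53,-183,-110],"jaw": 10}

```text
clock: 5.25
position: [559.4, 98.8, 189.3]
ee_rot: [-0.141, 0.99, 0.0, -0.0]
contact_force: [-0.5, -0.0, -1.7]
gripper_width: 17.1
grasp_force: 58.6
```

Emit:
step_arm:
  motion:
    - {"dr": [0,0,0],"slide": [15,-50,0],"jaw": 10}
    - {"dr": [0,0,0],"slide": [28,-95,0],"jaw": 10}
    - {"dr": [0,0,0],"slide": [38,-130,0],"jaw": 10}
    - {"dr": [0,0,0],"slide": [44,-150,0],"jaw": 10}
    - {"dr": [0,0,0],"slide": [45,-154,0],"jaw": 10}
    - {"dr": [0,0,0],"slide": [45,-154,0],"jaw": 10}
    - {"dr": [0,0,0],"slide": [45,-154,0],"jaw": 10}
    - {"dr": [0,0,0],"slide": [45,-154,0],"jaw": 10}

```text
clock: 6.25
position: [559.7, -59.2, 189.3]
ee_rot: [-0.141, 0.99, 0.0, -0.0]
contact_force: [0.9, -0.6, -1.0]
gripper_width: 17.4
grasp_force: 58.6
```

Run:
```python
from h import *
s=arm.read_state();print(s['clock'],s['position'],s['gripper_width'],s['contact_force'])
im=snap('wrist','w3.png')
```

```text
6.25 [559.69148847 -59.20951108 189.29585494] 17.3786000595739 [ 0.87252585 -0.64566103 -0.98727531]
```

View pics/w3.png

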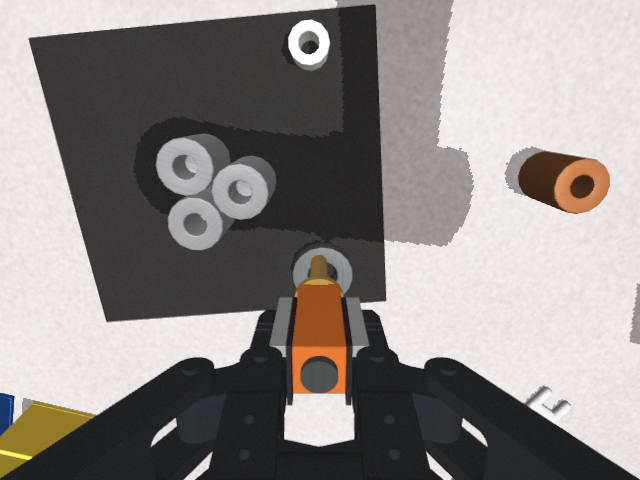

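The wrist view shows bores near (187,166), (242,189) and (195,223), with the rod tip at about (319,256). I'll refine with circle detection.

Run:
```python
from h import *
s=arm.read_state();r=R.from_quat(s['ee_rot']).as_matrix()
im=cv2.imread('pics/w3.png');g=cv2.cvtColor(im,cv2.COLOR_BGR2GRAY)
roi=g[110:270,130:300];G=cv2.resize(roi,None,fx=4,fy=4,interpolation=cv2.INTER_CUBIC)
out=cv2.cvtColor(G,cv2.COLOR_GRAY2BGR)
for (lo,hi,p2,md) in((92,125,25,150),(34,56,18,150)):
    c=cv2.HoughCircles(G,cv2.HOUGH_GRADIENT,1,md,param1=120,param2=p2,minRadius=lo,maxRadius=hi)
    for x,y,q in (c[0][:5] if c is not None else []):
        uv=((x+.5)/4+130-.5,(y+.5)/4+110-.5);print(np.round(uv,1),q/4,onz('wrist',uv,59,s).round(1)); cv2.circle(out,(int(x),int(y)),int(q),(0,0,255) if lo>50 else (0,255,0),2)
# tip
k=im[230:290,290:350];K=cv2.resize(k,None,fx=8,fy=8,interpolation=cv2.INTER_CUBIC)[:,:]
out=np.hstack([out[:480],np.zeros((max(0,480-out.shape[0]),out.shape[1],3),np.uint8)]) if 0 else out
cv2.imwrite('pics/c1.png',np.hstack([cv2.resize(out,(510,480)),K[:, 90:370]]))
for v in range(244,264,2):print(v,im[v,305:335].sum(1).tolist())
tipz=s['position'][2]-66.4
for v in(252,255,258):print(v,onz('wrist',(319,v),tipz,s),'TCP',s['position'])
```

```text
[187.2 163.8] 31.1 [ 539.9 -157.1   59. ]
[241.2 189. ] 29.6 [ 546.6 -118.1   59. ]
[197.8 225.2] 24.475 [ 580.5 -142.    59. ]
[185. 166.] 12.9 [ 541.8 -158.3   59. ]
[240.  191.8] 11.925 [ 548.7 -118.5   59. ]
[195.2 224. ] 11.575 [ 580.1 -143.9   59. ]
244 [116, 109, 113, 112, 121, 123, 139, 159, 163, 160, 164, 159, 167, 167, 154, 160, 164, 168, 158, 164, 160, 161, 160, 155, 159, 164, 157, 160, 166, 170]
246 [107, 116, 132, 153, 156, 161, 162, 153, 155, 168, 168, 164, 166, 170, 171, 180, 176, 181, 164, 169, 171, 166, 165, 165, 162, 169, 162, 164, 163, 160]
248 [145, 150, 159, 171, 161, 163, 175, 189, 198, 224, 281, 328, 355, 421, 452, 449, 453, 455, 449, 454, 410, 396, 403, 374, 324, 308, 264, 222, 184, 166]
250 [159, 160, 177, 208, 311, 409, 433, 441, 432, 443, 451, 444, 451, 444, 454, 445, 447, 449, 458, 462, 452, 445, 461, 467, 474, 463, 460, 464, 451, 411]
252 [213, 309, 402, 422, 427, 430, 435, 437, 436, 439, 440, 439, 442, 445, 449, 443, 441, 445, 450, 456, 440, 436, 452, 460, 460, 461, 458, 463, 460, 456]
254 [423, 432, 426, 426, 426, 435, 437, 439, 426, 430, 437, 427, 430,
[... 275 characters left out ...]
 395, 297, 261, 267, 270, 267, 273, 271, 267, 257, 254, 255, 253, 246, 307, 395, 427, 430, 437, 438, 429, 443, 438, 440]
260 [418, 420, 419, 415, 420, 425, 342, 267, 262, 270, 279, 278, 277, 270, 269, 256, 255, 252, 252, 249, 241, 332, 400, 424, 423, 428, 423, 428, 427, 427]
262 [415, 424, 418, 413, 409, 381, 289, 258, 268, 277, 273, 277, 276, 274, 265, 261, 254, 258, 252, 248, 239, 216, 284, 371, 399, 417, 417, 424, 418, 424]
252 [554.17451153 -60.04154406 122.90586965] TCP [559.68945473 -59.32298082 189.30586965]
255 [555.87233547 -59.54765602 122.90586965] TCP [559.68945473 -59.32298082 189.30586965]
258 [557.57848681 -59.05134545 122.90586965] TCP [559.68945473 -59.32298082 189.30586965]
```

View pics/c1.png

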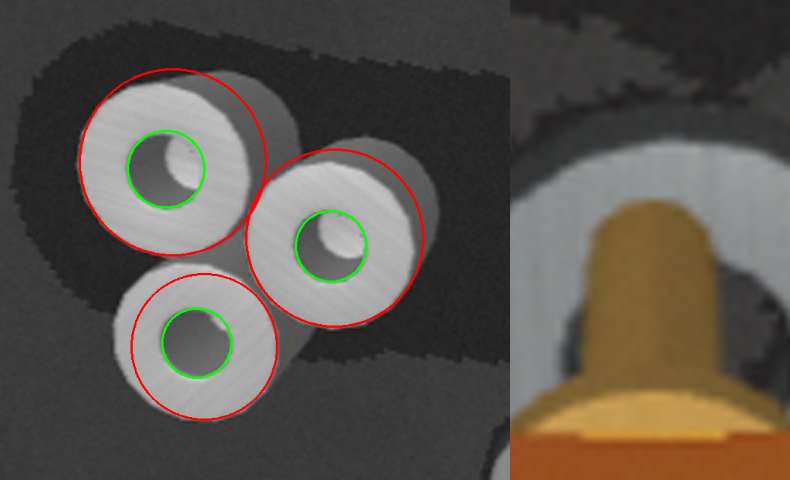

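Bore centres come out at A (541.8,-158.3), B (548.7,-118.5) and C (580.1,-143.9), about 40.5 mm apart. The rod tip is within about 1 mm of straight below the TCP. I'll probe B first, hovering above it before lowering.

Emit:
step_arm:
  motion:
    - {"dr": [0,0,0],"slide": [8,-15,0],"jaw": 10}
    - {"dr": [0,0,0],"slide": [20,-40,15],"jaw": 10}
    - {"dr": [0,0,0],"slide": [28,-54.5,35],"jaw": 10}
    - {"dr": [0,0,0],"slide": [28,-54.5,50],"jaw": 10}
    - {"dr": [0,0,0],"slide": [28,-54.5,58],"jaw": 10}
    - {"dr": [0,0,0],"slide": [28,-54.5,60],"jaw": 10}
    - {"dr": [0,0,0],"slide": [28,-54.5,60],"jaw": 10}
    - {"dr": [0,0,0],"slide": [28,-54.5,60],"jaw": 10}

```text
clock: 7.3
position: [548.4, -119.9, 130.0]
ee_rot: [-0.141, 0.99, -0.0, 0.001]
contact_force: [0.5, -0.2, -0.9]
gripper_width: 17.1
grasp_force: 58.7
```

Run:
```python
from h import *
s=arm.read_state();print(s['clock'],s['position'],s['contact_force'])
im=snap('wrist','w4.png')
cv2.imwrite('pics/c2.png',cv2.resize(im[160:320,220:420],(800,600)))
```

```text
7.3 [ 548.44875871 -119.85391128  129.95296807] [ 0.51994228 -0.22999528 -0.90156585]
```

View pics/c2.png

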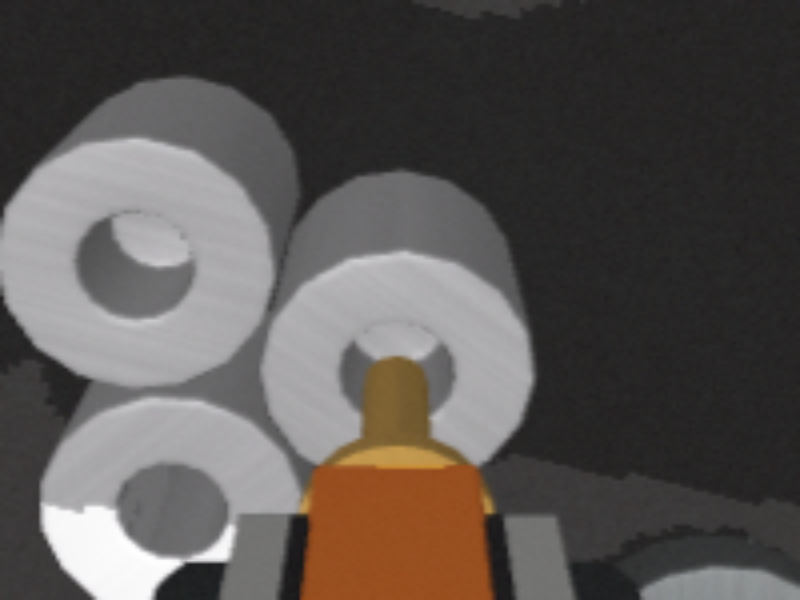

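The stem is laterally centred on bore B (396 vs 397 in the crop), and the tip edge sits where a centred tip should. Lowering with a stop near the good-bore depth.

Emit:
step_arm:
  motion:
    - {"dr": [0,0,0],"slide": [0,0,6],"jaw": 10}
    - {"dr": [0,0,0],"slide": [0,0,12],"jaw": 10}
    - {"dr": [0,0,0],"slide": [0,0,18],"jaw": 10}
    - {"dr": [0,0,0],"slide": [0,0,24],"jaw": 10}
    - {"dr": [0,0,0],"slide": [0,0,28],"jaw": 10}
    - {"dr": [0,0,0],"slide": [0,0,30],"jaw": 10}
    - {"dr": [0,0,0],"slide": [0,0,32],"jaw": 10}
    - {"dr": [0,0,0],"slide": [0,0,32],"jaw": 10}

```text
clock: 8.35
position: [548.0, -120.2, 99.2]
ee_rot: [-0.141, 0.99, -0.0, 0.0]
contact_force: [-3.7, 1.5, 9.0]
gripper_width: 16.7
grasp_force: 60.1
```

B bottoms at the shallow depth (9 N at TCP 99.2), so it is a good plunger. Moving to A.

Emit:
step_arm:
  motion:
    - {"dr": [0,0,0],"slide": [0,0,-15],"jaw": 10}
    - {"dr": [0,0,0],"slide": [0,0,-36],"jaw": 10}
    - {"dr": [0,0,0],"slide": [0,0,-40],"jaw": 10}
    - {"dr": [0,0,0],"slide": [6,-12,-40],"jaw": 10}
    - {"dr": [0,0,0],"slide": [15,-30,-40],"jaw": 10}
    - {"dr": [0,0,0],"slide": [17.5,-36,-36],"jaw": 10}
    - {"dr": [0,0,0],"slide": [17.5,-36,-32],"jaw": 10}
    - {"dr": [0,0,0],"slide": [17.5,-36,-32],"jaw": 10}

```text
clock: 9.35
position: [540.7, -159.6, 128.5]
ee_rot: [-0.141, 0.99, 0.0, -0.001]
contact_force: [0.7, 0.2, -0.7]
gripper_width: 17.2
grasp_force: 58.7
```

Run:
```python
from h import *
s=arm.read_state();print(s['clock'],s['position'],s['contact_force'])
im=snap('wrist','w5.png')
cv2.imwrite('pics/c3.png',cv2.resize(im[160:320,220:420],(800,600)))
```

```text
9.35 [ 540.71451059 -159.61281834  128.45529006] [ 0.7013375   0.15733028 -0.72313166]
```

View pics/c3.png

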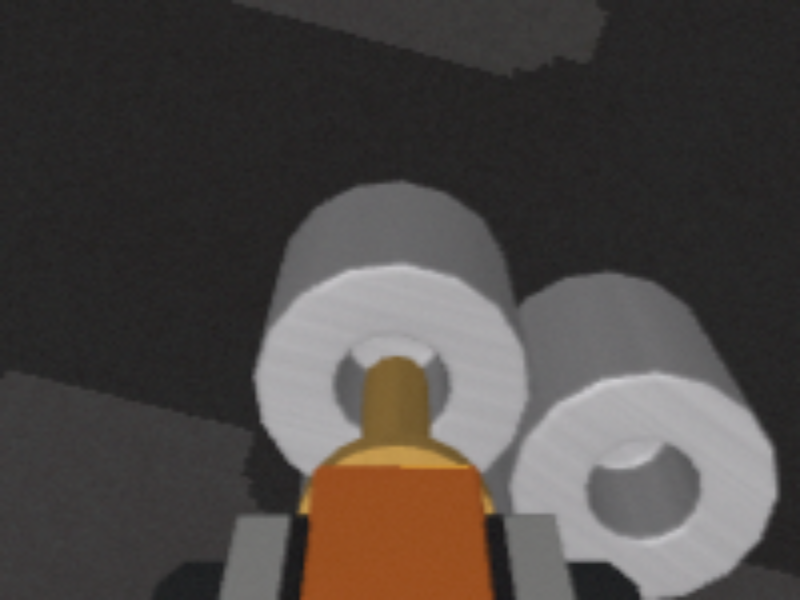

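Here the stem is slightly off bore A: about 0.6 mm sideways and 2 mm short along tool −x. I'll correct that and lower.

Emit:
step_arm:
  motion:
    - {"dr": [0,0,0],"slide": [-2,-0.6,0],"jaw": 10}
    - {"dr": [0,0,0],"slide": [-2,-0.6,6],"jaw": 10}
    - {"dr": [0,0,0],"slide": [-2,-0.6,12],"jaw": 10}
    - {"dr": [0,0,0],"slide": [-2,-0.6,19],"jaw": 10}
    - {"dr": [0,0,0],"slide": [-2,-0.6,25],"jaw": 10}
    - {"dr": [0,0,0],"slide": [-2,-0.6,28],"jaw": 10}
    - {"dr": [0,0,0],"slide": [-2,-0.6,31],"jaw": 10}
    - {"dr": [0,0,0],"slide": [-2,-0.6,31],"jaw": 10}

```text
clock: 10.4
position: [543.4, -159.7, 99.3]
ee_rot: [-0.141, 0.99, -0.0, 0.0]
contact_force: [-1.1, -0.7, 4.1]
gripper_width: 17.4
grasp_force: 59.4
```

Emit:
step_arm:
  motion:
    - {"dr": [0,0,0],"slide": [0,0,1],"jaw": 10}
    - {"dr": [0,0,0],"slide": [0,0,1.5],"jaw": 10}
    - {"dr": [0,0,0],"slide": [0,0,1.5],"jaw": 10}
    - {"dr": [0,0,0],"slide": [0,0,1.5],"jaw": 10}
    - {"dr": [0,0,0],"slide": [0,0,1.5],"jaw": 10}
    - {"dr": [0,0,0],"slide": [0,0,1.5],"jaw": 10}
    - {"dr": [0,0,0],"slide": [0,0,1.5],"jaw": 10}
    - {"dr": [0,0,0],"slide": [0,0,1.5],"jaw": 10}

```text
clock: 11.4
position: [543.5, -159.7, 99.2]
ee_rot: [-0.141, 0.99, -0.0, 0.001]
contact_force: [-4.1, 2.8, 11.7]
gripper_width: 16.8
grasp_force: 60.6
```

A is shallow too, so C should be the over-bored plunger. Moving to C.

Emit:
step_arm:
  motion:
    - {"dr": [0,0,0],"slide": [0,0,-15],"jaw": 10}
    - {"dr": [0,0,0],"slide": [0,0,-36],"jaw": 10}
    - {"dr": [0,0,0],"slide": [0,0,-40],"jaw": 10}
    - {"dr": [0,0,0],"slide": [-12,1,-40],"jaw": 10}
    - {"dr": [0,0,0],"slide": [-30,3,-40],"jaw": 10}
    - {"dr": [0,0,0],"slide": [-39,4.5,-36],"jaw": 10}
    - {"dr": [0,0,0],"slide": [-39,4.5,-33],"jaw": 10}
    - {"dr": [0,0,0],"slide": [-39,4.5,-33],"jaw": 10}

```text
clock: 12.4
position: [578.8, -144.3, 128.8]
ee_rot: [-0.141, 0.99, 0.0, -0.001]
contact_force: [-0.2, 0.8, -1.2]
gripper_width: 17.0
grasp_force: 58.7
```

Run:
```python
from h import *
s=arm.read_state();print(s['clock'],s['position'],s['contact_force'])
im=snap('wrist','w6.png')
cv2.imwrite('pics/c4.png',cv2.resize(im[160:320,220:420],(800,600)))
```

```text
12.4 [ 578.77425569 -144.30647413  128.79761779] [-0.15640415  0.80693587 -1.24818085]
```

View pics/c4.png

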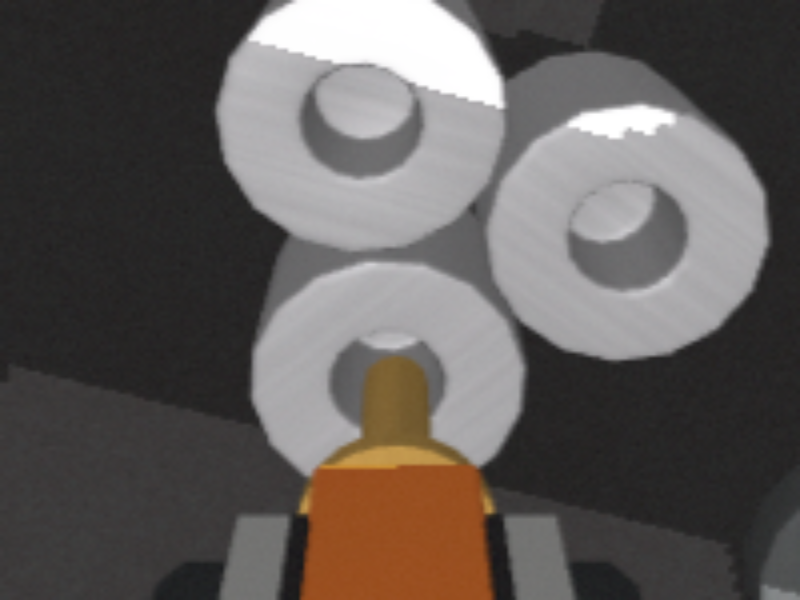

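Bore C's centre is left of the stem by about 8 crop pixels (1.2 mm) and slightly farther out. I'll correct that and lower to the deep level.

Emit:
step_arm:
  motion:
    - {"dr": [0,0,0],"slide": [-1.3,-1.2,0],"jaw": 10}
    - {"dr": [0,0,0],"slide": [-1.3,-1.2,6],"jaw": 10}
    - {"dr": [0,0,0],"slide": [-1.3,-1.2,13],"jaw": 10}
    - {"dr": [0,0,0],"slide": [-1.3,-1.2,20],"jaw": 10}
    - {"dr": [0,0,0],"slide": [-1.3,-1.2,26],"jaw": 10}
    - {"dr": [0,0,0],"slide": [-1.3,-1.2,33],"jaw": 10}
    - {"dr": [0,0,0],"slide": [-1.3,-1.2,39],"jaw": 10}
    - {"dr": [0,0,0],"slide": [-1.3,-1.2,41.5],"jaw": 10}

```text
clock: 13.45
position: [580.8, -145.2, 87.7]
ee_rot: [-0.141, 0.99, 0.0, -0.0]
contact_force: [-0.4, 1.0, -0.9]
gripper_width: 16.5
grasp_force: 58.7
```

Emit:
step_arm:
  motion:
    - {"dr": [0,0,0],"slide": [0,0,0.5],"jaw": 10}
    - {"dr": [0,0,0],"slide": [0,0,0.5],"jaw": 10}
    - {"dr": [0,0,0],"slide": [0,0,0.5],"jaw": 10}
    - {"dr": [0,0,0],"slide": [0,0,0.5],"jaw": 10}
    - {"dr": [0,0,0],"slide": [0,0,0.5],"jaw": 10}
    - {"dr": [0,0,0],"slide": [0,0,0.5],"jaw": 10}
    - {"dr": [0,0,0],"slide": [0,0,0.5],"jaw": 10}
    - {"dr": [0,0,0],"slide": [0,0,0.5],"jaw": 10}

```text
clock: 14.45
position: [581.0, -145.2, 87.8]
ee_rot: [-0.141, 0.99, 0.0, 0.0]
contact_force: [-0.2, 0.9, -0.7]
gripper_width: 17.4
grasp_force: 58.7
```

Free to TCP 87.8, 12 mm deeper than the other two, so C is the over-bored plunger. I'll turn the tool so its closing axis lies along the outward slide direction. That keeps the grip stiff in tilt.

Emit:
step_arm:
  motion:
    - {"dr": [0,0,-1],"slide": [0,0,0],"jaw": 10}
    - {"dr": [0,0,-2],"slide": [0,0,0],"jaw": 10}
    - {"dr": [0,0,-3.1],"slide": [0,0,0],"jaw": 10}
    - {"dr": [0,0,-4.2],"slide": [0,0,0],"jaw": 10}
    - {"dr": [0,0,-5.3],"slide": [0,0,0],"jaw": 10}
    - {"dr": [0,0,-6.4],"slide": [0,0,0],"jaw": 10}
    - {"dr": [0,0,-7.5],"slide": [0,0,0],"jaw": 10}
    - {"dr": [0,0,-8.3],"slide": [0,0,0],"jaw": 10}

```text
clock: 15.45
position: [581.0, -145.2, 87.8]
ee_rot: [-0.661, 0.75, 0.0, -0.0]
contact_force: [-0.1, 0.0, -0.9]
gripper_width: 17.0
grasp_force: 58.7
```

Run:
```python
from h import *
s=arm.read_state();print(s['clock'],s['position'],s['contact_force'],s['joints'].round(2));print(R.from_quat(s['ee_rot']).as_matrix().round(3))
```

```text
15.45 [ 581.00976227 -145.22724232   87.79605402] [-0.12082022  0.00936518 -0.9078946 ] [ 0.03  0.48 -0.24  0.   -0.85 -0.15]
[[-0.125 -0.992 -0.   ]
 [-0.992  0.125 -0.   ]
 [ 0.     0.    -1.   ]]
```

Emit:
step_arm:
  motion:
    - {"dr": [0.15,0,0],"slide": [0,0,0],"jaw": 10}
    - {"dr": [0.35,0,0],"slide": [0,0,0],"jaw": 10}
    - {"dr": [0.5,0,0],"slide": [0,0,0],"jaw": 10}
    - {"dr": [0.65,0,0],"slide": [0,0,0],"jaw": 10}
    - {"dr": [0.75,0,0],"slide": [0,0,0],"jaw": 10}
    - {"dr": [0.75,0,0],"slide": [0,-1,0],"jaw": 10}
    - {"dr": [0.75,0,0],"slide": [0,-3,0],"jaw": 10}
    - {"dr": [0.75,0,0],"slide": [0,-5,0],"jaw": 10}

```text
clock: 16.45
position: [586.3, -145.9, 87.6]
ee_rot: [-0.659, 0.75, -0.039, 0.034]
contact_force: [-2.8, 1.6, -2.3]
gripper_width: 17.4
grasp_force: 58.7
```

Contact is low in the bore and the force is gentle (about 3 N). Sliding outward, compensating for the 6° lean.

Emit:
step_arm:
  motion:
    - {"dr": [0,0,0],"slide": [0,-3,0.3],"jaw": 10}
    - {"dr": [0,0,0],"slide": [0,-7,0.7],"jaw": 10}
    - {"dr": [0,0,0],"slide": [0,-11,1.1],"jaw": 10}
    - {"dr": [0,0,0],"slide": [0,-15,1.5],"jaw": 10}
    - {"dr": [0,0,0],"slide": [0,-19,2],"jaw": 10}
    - {"dr": [0,0,0],"slide": [0,-22,2.3],"jaw": 10}
    - {"dr": [0,0,0],"slide": [0,-24,2.5],"jaw": 10}
    - {"dr": [0,0,0],"slide": [0,-24,2.5],"jaw": 10}

```text
clock: 17.45
position: [610.3, -149.0, 87.9]
ee_rot: [-0.659, 0.75, -0.04, 0.035]
contact_force: [-2.2, 0.2, -1.9]
gripper_width: 17.3
grasp_force: 58.7
```

Emit:
step_arm:
  motion:
    - {"dr": [0,0,0],"slide": [0,-2,0.2],"jaw": 10}
    - {"dr": [0,0,0],"slide": [0,-4,0.4],"jaw": 10}
    - {"dr": [0,0,0],"slide": [0,-7,0.7],"jaw": 10}
    - {"dr": [0,0,0],"slide": [0,-10,1],"jaw": 10}
    - {"dr": [0,0,0],"slide": [0,-12,1.3],"jaw": 10}
    - {"dr": [0,0,0],"slide": [0,-13,1.4],"jaw": 10}
    - {"dr": [0,0,0],"slide": [0,-13,1.4],"jaw": 10}
    - {"dr": [0,0,0],"slide": [0,-13,1.4],"jaw": 10}

```text
clock: 18.45
position: [623.0, -150.7, 87.9]
ee_rot: [-0.659, 0.75, -0.039, 0.035]
contact_force: [-2.8, -0.0, -1.6]
gripper_width: 17.1
grasp_force: 58.9
```

Run:
```python
from h import *
s=arm.read_state();print(s['clock'],s['position'],s['contact_force'])
im=snap('top','t1.png')
G=cv2.resize(cv2.cvtColor(im,cv2.COLOR_BGR2GRAY)[195:285,340:430],None,fx=6,fy=6,interpolation=cv2.INTER_CUBIC)
c=cv2.HoughCircles(G,cv2.HOUGH_GRADIENT,1,60,param1=120,param2=18,minRadius=40,maxRadius=62)
for x,y,q in c[0][:5]: uv=((x+.5)/6+339.5,(y+.5)/6+194.5);print(np.round(uv,1),q/6,onz('top',uv,59).round(1))
im=snap('wrist','w7.png')
```

```text
18.45 [ 622.98877451 -150.67381459   87.88392867] [-2.81197132 -0.00769494 -1.56765242]Traceback (most recent call last):
  File "<stdin>", line 6, in <module>
TypeError: 'NoneType' object is not subscriptable
```

TCP has advanced about 42 mm with the rod in place. Straightening the rod over the bore centre and settling it down.

Emit:
step_arm:
  motion:
    - {"dr": [-0.15,0,0],"slide": [0,-0.6,0],"jaw": 10}
    - {"dr": [-0.3,0,0],"slide": [0,-1.2,0.1],"jaw": 10}
    - {"dr": [-0.45,0,0],"slide": [0,-1.8,0.2],"jaw": 10}
    - {"dr": [-0.6,0,0],"slide": [0,-2.4,0.3],"jaw": 10}
    - {"dr": [-0.75,0,0],"slide": [0,-3,0.3],"jaw": 10}
    - {"dr": [-0.75,0,0],"slide": [0,-3,0.6],"jaw": 10}
    - {"dr": [-0.75,0,0],"slide": [0,-3,1],"jaw": 10}
    - {"dr": [-0.75,0,0],"slide": [0,-3,1],"jaw": 10}

```text
clock: 19.5
position: [626.1, -151.1, 87.4]
ee_rot: [-0.66, 0.751, -0.0, 0.0]
contact_force: [0.2, 0.0, 0.1]
gripper_width: 17.2
grasp_force: 59.0
```

Run:
```python
from h import *
s=arm.read_state();print(s['clock'],s['position'],s['contact_force']);print(R.from_quat(s['ee_rot']).as_matrix().round(3))
im=snap('wrist','w8.png')
g=cv2.cvtColor(im,cv2.COLOR_BGR2GRAY)
G=cv2.resize(g,None,fx=2,fy=2,interpolation=cv2.INTER_CUBIC)
c=cv2.HoughCircles(G,cv2.HOUGH_GRADIENT,1,60,param1=120,param2=25,minRadius=22,maxRadius=45)
for x,y,q in c[0][:8]: uv=((x+.5)/2-.5,(y+.5)/2-.5);print(np.round(uv,1),q/2,onz('wrist',uv,59,s).round(1))
```

```text
19.5 [ 626.05221332 -151.07051207   87.35958324] [0.18999286 0.0123698  0.11323295]
[[-0.129 -0.992  0.001]
 [-0.992  0.129 -0.   ]
 [-0.    -0.001 -1.   ]]
[319.5 375. ] 19.55 [ 630.9 -103.2   59. ]
[481.5 328.5] 15.0 [ 549.6 -119.3   59. ]
```

No forces act on the rod, and B still measures at its place. Releasing and lifting away.

Emit:
step_arm:
  motion:
    - {"dr": [0,0,0],"slide": [0,0,0],"jaw": 22}
    - {"dr": [0,0,0],"slide": [0,0,0],"jaw": 30}
    - {"dr": [0,0,0],"slide": [0,0,0],"jaw": 50}
    - {"dr": [0,0,0],"slide": [0,0,0],"jaw": 60}
    - {"dr": [0,0,0],"slide": [0,0,-10],"jaw": 60}
    - {"dr": [0,0,0],"slide": [0,0,-40],"jaw": 60}
    - {"dr": [0,0,0],"slide": [0,0,-80],"jaw": 60}
    - {"dr": [0,0,0],"slide": [0,0,-120],"jaw": 60}

```text
clock: 20.55
position: [625.9, -151.2, 209.1]
ee_rot: [-0.66, 0.751, -0.0, 0.0]
contact_force: [1.3, -0.1, 0.0]
gripper_width: 60.0
grasp_force: 0.0
```

Emit:
step_arm:
  motion:
    - {"dr": [0,0,0],"slide": [0,20,-30],"jaw": 60}
    - {"dr": [0,0,0],"slide": [0,50,-50],"jaw": 60}
    - {"dr": [0,0,0],"slide": [0,80,-50],"jaw": 60}
    - {"dr": [0,0,0],"slide": [0,80,-50],"jaw": 60}
    - {"dr": [0,0,0],"slide": [0,80,-50],"jaw": 60}
    - {"dr": [0,0,0],"slide": [0,80,-50],"jaw": 60}
    - {"dr": [0,0,0],"slide": [0,80,-50],"jaw": 60}
    - {"dr": [0,0,0],"slide": [0,80,-50],"jaw": 60}

```text
clock: 21.55
position: [546.9, -140.8, 256.7]
ee_rot: [-0.66, 0.751, 0.0, -0.0]
contact_force: [-0.2, 0.1, 0.2]
gripper_width: 60.4
grasp_force: 0.0
```

Run:
```python
from h import *
s=arm.read_state();print(s['clock'],s['position'],s['contact_force'])
b=snap('wrist','w9.png');a=snap('scene','s1.png')
z=cv2.resize(a[170:270,190:350],(640,400),interpolation=cv2.INTER_CUBIC)
cv2.imwrite('pics/c5.png',np.vstack([np.hstack([z[:,:400],b[40:440,220:620]])]))
```

```text
21.55 [ 546.88514064 -140.76631651  256.71288981] [-0.22628592  0.05411261  0.24798243]
```

View pics/c5.png

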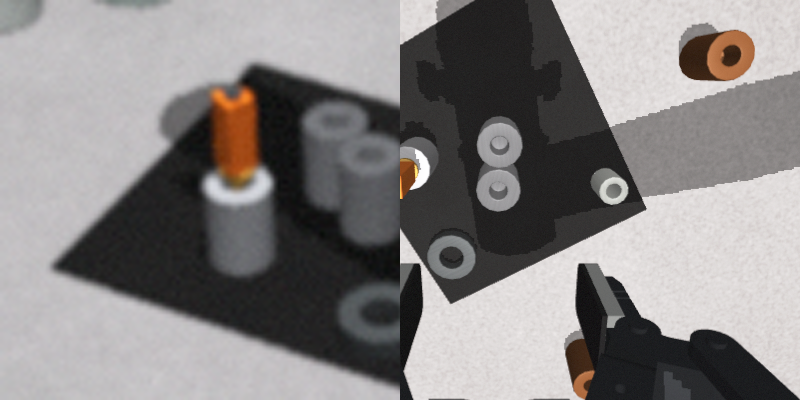

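The scene crop shows the plunger with the rod standing upright in it at crop (237,180), well clear of the other two at (335,120) and (370,155). The wrist view shows those two still touching at (499,145) and (498,190). Handing in.

```bash
python3 -c "
from bench import arm
print(arm.job_done())"
```

```text
the job is handed in; nothing more can be done
None
```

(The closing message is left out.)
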